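# Reference the reader and hold a sample slide flush on its sloped stage

### The job

In the conservation lab, take a reference on the grey bench reader: pull the black knob on its front fully out, then push it fully home again. Then pick up the sample slide by its upright fin, tilt it to match the reader's sloped stage face and hold it there flush, square and centred over the small round window, pressing gently so that the sprung face sinks part of its way but does not bottom out. Finish while still gripping and pressing the slide there, and leave the jar, the wooden sheave and the brush alone.

Things in the scene. Friction and masses are not known exactly. Their poses are not given: they have to be found in the camera images.
- reader: The reader: a grey fixed box, 160 mm deep (x) x 130 wide (y) x 56 high, its front facing its -x. Origin: centre of its underside on the bench; x from front to back, z up. The stage sits over its middle, between two aluminium cheeks 52 to 60 mm either side of the centre line, up to 99 mm above the bench.
- knob_grip (a point): Centre of the black round knob head (26 mm diameter, 18 mm thick, axis level, 42 mm above the bench) on a 10 mm stem at the middle of the reader's front; at home it stands 34 mm out from the box, 114 mm before the reader's origin. x points into the box (push home), so pull along -x; y along the front; z up. It moves with the knob.
- ref_knob (a joint): How far the knob is pulled out, m: 0 home, 0.040 fully out (stops at both ends). A spring detent keeps it at either end: it resists with about 5 N until half-way and then snaps on to the other end.
- stage_face (a point): Centre of the reader's sloped stage face: an aluminium plate 90 mm (x) x 70 mm (y), 8 mm thick, a small round dark window at its centre, about 95 mm above the bench. z is the outward normal: up and towards the reader's front, 16 to 34 degrees off vertical; x points up the slope, away from the front; y across it. The tilt is stiffly clamped. Moves with the sprung face.
- stage_press (a joint): How far the sprung stage face is pressed in along its normal, m: 0 free, 0.008 bottomed. It needs about 1.5 N to start and 0.8 N more for each mm (about 4.7 N at 4 mm).
- slide_grip (a point): Where to grip the loose sample slide: a grey plate 70 (x) x 50 (y) x 5 mm, flat below, lying on the bench, with an upright black fin 30 mm long (x) and 12 thick (y) on its middle, from 5 to 41 mm above the underside. Point in the fin's centre, 24 mm above the underside; z up. 50 to 100 g; same when turned half round. Its long side (x) goes up the slope.
- slide_foot (a point): Centre of the slide's underside, 24 mm below slide_grip along the slide's z; same axes. This side is laid on the stage face.
- reagent_mid (a point): Bystander: glass jar with blue cap, 52 mm diameter, 110 mm high; the point is at half height. Leave alone.
- sheave_mid (a point): Bystander: dark wooden pulley sheave lying flat, 84 mm diameter, 26 mm high; the point is at its centre. Leave alone.
- brush: Bystander: brush lying on the bench; origin under its middle. Leave alone.

How it is judged:
On the way, in this order (a step that is already met when the one before it is completed fails the run):
1. the knob has been pulled fully out (value of joint ref_knob above 0.036 m), for 0.1 s.
2. the knob has been pushed fully home (value of joint ref_knob below 0.004 m), for 0.1 s.
3. the slide has been picked up off the bench (height (world z) of slide_foot above 0.03 m and contact force between the fingers and slide above 1 N), for 0.2 s.
At the end, for the whole second after the job is handed in: Through the last second the knob is home (within 4 mm), and the slide, still gripped, lies flush on the stage face (within 2.6 degrees and 2 mm), square to it (within 8.5 degrees), centred within 8 mm up and across the slope, and presses the sprung face in by 1.5 to 7.2 mm, at rest (value of joint ref_knob below 0.004 m and angle between the z axis of slide_foot and the z axis of stage_face, either way round below 0.045 rad and angle between the x axis of slide_foot and the x axis of stage_face, either way round below 0.15 rad and angle between slide_foot's own z axis and vertical below 0.9 rad and x of slide_foot in the frame of stage_face between -0.008 and 0.008 m and y of slide_foot in the frame of stage_face between -0.008 and 0.008 m and z of slide_foot in the frame of stage_face below 0.002 m and value of joint stage_press between 0.0015 and 0.0072 m and contact force between slide and stage_press above 1.5 N and contact force between the fingers and slide above 2 N and linear speed of slide below 0.02 m/s); the arm keeps its last pose, push and grip.
It fails at once if the jar is disturbed (distance of reagent_mid from where it was at the start of the episode above 0.025 m).
It fails at once if the sheave is disturbed (distance of sheave_mid from where it was at the start of the episode above 0.025 m).
It fails at once if the brush is disturbed (distance of brush from where it was at the start of the episode above 0.025 m).
It fails at once if the slide is pressed hard on the stage (contact force between slide and stage_press above 35 N).
It also fails if it takes over 51 s, if anything falls off the work surface, if the arm or the gripper's body presses on something with over 40 N, if the wrist force passes 120 N, or if a joint passes its speed limit or range.

### The arm

A 6-joint arm with a two-finger parallel gripper is mounted at the origin on the work surface. World frame = base frame: x ahead of the robot, y to its left, z up, the work surface at z = 0. Lengths are in m, angles in rad, forces in N, time in s.
With the tool pointing down it reaches from about 0.375 to 0.825 m from the base axis. Payload 5.5 kg.
Tool frame: the origin (TCP) lies where the fingers leave the gripper's body, on its centre line; the fingertips stand 73 mm ahead of it and the grasp point (between the pads) lies 54 mm ahead of it (arm.tip_reach is the distance from the TCP to the fingertips, in m); z points along the fingers, y is the line along which they close (so a half turn about z gives the same grasp; the last joint's range is limited). The gripper opens to 85 mm and grips with 20 to 120 N. Pads are 22 mm wide; open, the fingers measure 114 mm over their backs; the gripper's body (76 mm by 85 mm) begins 54 mm behind the grasp point. The pads swing forward as they close: fully open they stand 13 mm farther back than shut.
Start: joints at [-1.162, 0.314, -0.047, 1.21, 0, 1.571], TCP at [0.239, -0.551, 0.304] pointing down, gripper open.
Joint ranges: [-2.67, 2.67], [-0.69, 1.73], [-1.03, 1.25], [-2.08, 2.16], [-1.42, 1.45], [-3.14, 3.14]. Speed limits (rad/s): [2.39, 2.39, 3.01, 3.14, 3.14, 3.14].

### API

Orientations are given as a rotation vector (axis times angle).
In Python, from bench import sense, optics, arm gives the robot as it stands. The module is installed in compiled form; this text tells all that it offers.
- The arm moves only by the shell command python3 -m pendant 'ROWS' [OPENING]. ROWS is JSON, a list that holds one entry, the list of rows, each a list of 6 numbers: the shift along the tool's x, y, z in m, then the turn, a rotation vector about the tool's x, y, z in rad. A call has 1 to 5 rows; each row shifts and turns the commanded pose from where the row before left it, along the tool's axes as they then stand; what a row does not reach is not made up. A row lasts 1/10 s, in which the tool goes at most 50 mm and 8.59 degrees, less where a joint would pass 70% of its speed; a pose out of reach is approached as far as the arm can. A call with a gripper value outside its range is refused whole. OPENING is the finger opening in m, from 0 to 0.0854, set as the call begins (- or left out, the last holds). The fingers move at their own pace and stop on an object; the grip force is fixed at half the most. Time passes only in rows, so rows that do not move let the fingers close. It gives the time, the measured TCP pose, the force, the opening and the grip force at its end, in the units of the state.
- sense(): the state, without advancing time (a new reading comes with each control period).
- optics.capture(name): name is "scene" or "top"; returns the picture (384x512x3 uint8, red, green, blue); there is no depth.
- optics.camera_info(name): a dict with "fx", "fy", "cx", "cy" (pixels), "view" (4x4, takes a point from world to camera coordinates). Camera axes: x right, y up, looking along -z (the intrinsics and any distortion apply to the point x, -y, -z); pixel columns grow to the right and rows downward; lengths in m; the calibration is good to about 2 mm. A picture is of the moment at which its call begins. camera_info takes no time and is no camera call.
- arm.job_done(): hands the job in; it is judged then, once.
The state is a dict: "t": time; "joints": joint angles; "joint_vel": joint speeds; "joint_torque": joint torques, N m; "tool_pos": TCP position; "tcp_rot": TCP orientation; "ft_force": force on the tool from outside, world axes, zero at the start; "moment": the same for the moment, N m; "gripper_width": finger opening in m; "finger_force": force on a finger pad.
Only numpy, scipy, OpenCV 4.12 (cv2) and the standard library are available. Lean on these libraries where they do the work, as an engineer would, in place of code of your own. Each camera call takes 0.05 s, during which the arm holds its last target. There are 200 camera calls.

## Working session

There is one attempt and no reset: what is moved stays moved. The work goes in short steps, Python scripts to look and compute and a shell command to move; the robot and the scene stay as the last step left them, time stands still between calls to the robot, and variables do not carry over. Pictures are saved under pics/ and viewed, at most 10 in all, crops included, and the job is handed in when it is done.

```bash
mkdir -p pics; python3 - <<'E'
from bench import sense, optics, arm
import cv2,numpy as np
for n in("scene","top"):
    cv2.imwrite(f"pics/{n}0.png",optics.capture(n)[:,:,::-1]); i=optics.camera_info(n); print(n,{k:(np.round(v,4).tolist()) if not isinstance(v,str) else v for k,v in i.items()})
print(sense())
E
```

```text
scene {'fx': 473.1634, 'fy': 473.1634, 'cx': 257.9348, 'cy': 188.4047, 'view': [[-0.7913, 0.6113, 0.0133, 0.4819], [-0.4856, -0.6415, 0.5938, 0.2158], [0.3715, 0.4634, 0.8045, -1.6154], [0.0, 0.0, 0.0, 1.0]]}
top {'fx': 477.7689, 'fy': 477.7689, 'cx': 261.8884, 'cy': 189.1648, 'view': [[0.0257, -0.9997, -0.0027, -0.0658], [0.9953, 0.0254, 0.0939, -0.5862], [-0.0938, -0.0051, 0.9956, -1.4927], [0.0, 0.0, 0.0, 1.0]]}
{'t': 0.1, 'joints': array([-1.16198688e+00,  3.14156902e-01, -4.79779248e-02,  1.21022801e+00,
        1.87523327e-05,  1.57080785e+00]), 'joint_vel': array([ 1.53857354e-03, -1.30227733e-03,  1.61792251e-03, -1.71357894e-04,
        8.29334031e-05, -2.42391738e-04]), 'joint_torque': array([ 2.36416054e-04, -5.40766954e+01,  3.40541482e+01,  1.11169016e-02,
       -3.10922974e-05, -5.57894083e-06]), 'tool_pos': array([ 0.23834793, -0.55016986,  0.30312027]), 'tcp_rot': array([-3.07468890e+00, -6.37364153e-01,  4.70417659e-04]), 'ft_force': array([ 0.01413178,  0.56699698, -0.17983887]), 'moment': array([ 0.03674221, -0.04683153,  0.01487573]), 'finger_force': 0.0, 'gripper_width': 0.0855732037629299}
```

View pics/scene0.png

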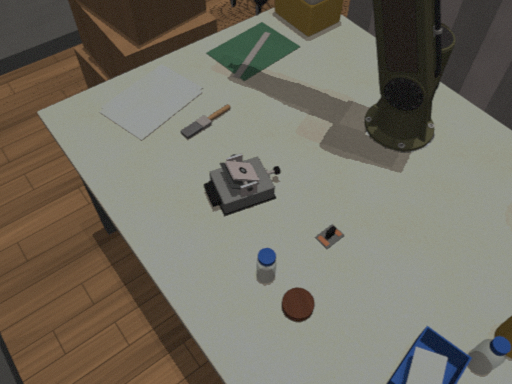

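View pics/top0.png

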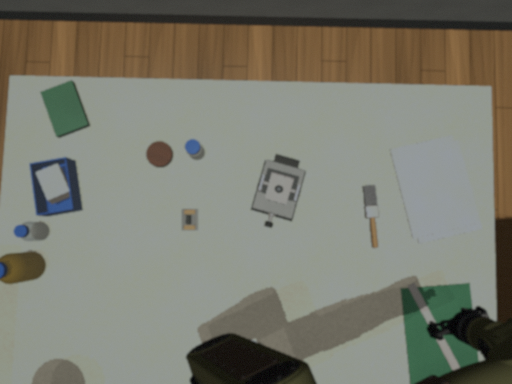

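The scene view shows the reader at about (242,183), its knob at (277,171), the slide at (330,236), the jar at (267,265) and the sheave at (298,304). The top view shows the reader at (280,188), the knob at (268,224) and the slide at (190,219). I'll zoom in on these.

```bash
python3 - <<'E'
import cv2,numpy as np
s=cv2.imread("pics/scene0.png");t=cv2.imread("pics/top0.png")
R=lambda im,x,y,w,h,k:cv2.resize(im[y:y+h,x:x+w],None,fx=k,fy=k,interpolation=cv2.INTER_CUBIC)
a=np.hstack([R(s,195,140,100,75,4),R(t,240,150,75,85,4)[:300]])
b=np.hstack([R(s,305,215,50,37,8)[:296],R(t,170,200,40,37,8)[:296,:300]])
w=min(a.shape[1],b.shape[1]);cv2.imwrite("pics/c1.png",np.vstack([a[:,:700],b[:,:700]]) if a.shape[1]==b.shape[1] else np.vstack([cv2.copyMakeBorder(q,0,0,0,720-q.shape[1],0) for q in(a,b)]))
E
```

```text
(no output)
```

View pics/c1.png

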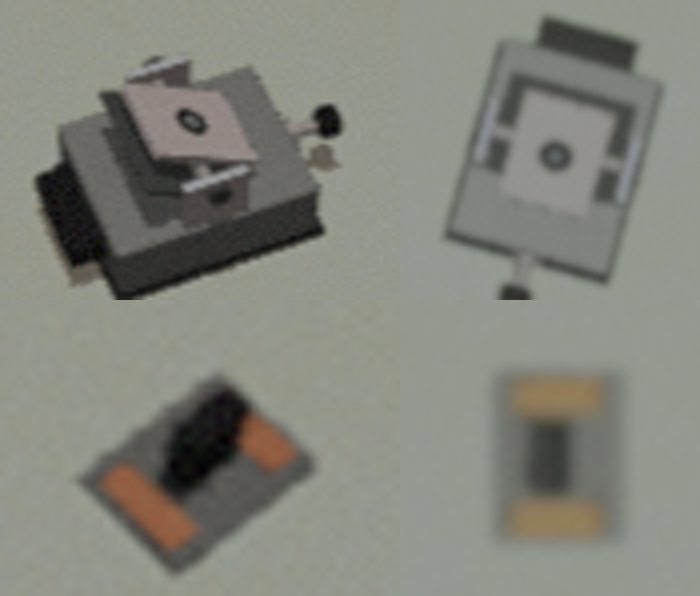

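```bash
cat > fit.py <<'E'
import numpy as np
from bench import optics
from scipy.optimize import least_squares
C={n:optics.camera_info(n) for n in("scene","top")}
def proj(n,P):
    c=C[n];p=np.atleast_2d(P)@c["view"][:3,:3].T+c["view"][:3,3]
    return np.c_[c["cx"]+c["fx"]*p[:,0]/-p[:,2],c["cy"]-c["fy"]*p[:,1]/-p[:,2]]
def place(P,x,y,a):
    P=np.asarray(P,float);c,s=np.cos(a),np.sin(a)
    return np.c_[x+c*P[:,0]-s*P[:,1],y+s*P[:,0]+c*P[:,1],P[:,2]]
E
python3 - <<'E'
from fit import *
f=lambda L,k,o,d:(np.array(L,float)-d+.5)/k-.5+np.array(o)
# order: box FR,FL,BL,BR ; plate FR,FL,BL,BR ; window ; knob
S=f([(250,68),(320,187),(103,253),(62,125),(222,88),(257,160),(155,158),(127,88),(192,121),(327,121)],4,(195,140),(0,0))
T=f([(607,277),(447,237),(500,42),(661,88),(587,217),(503,198),(528,88),(615,115),(555,155),(515,298)],4,(240,150),(400,0))
sg=np.array([(-1,-1),(-1,1),(1,1),(1,-1)])
def model(p):
    x,y,a,t,ox,oz=p
    B=np.c_[sg*[.08,.065],np.full(4,.056)]
    q=np.vstack([sg*[.045,.035],[0,0]])
    Pl=np.c_[ox+q[:,0]*np.cos(t),q[:,1],oz+q[:,0]*np.sin(t)]
    return place(np.vstack([B,Pl,[[-.114,0,.042]]]),x,y,a)
def res(p):
    M=model(p);return np.r_[(proj("scene",M)-S).ravel(),(proj("top",M)-T).ravel(),(p[4])/.003,(p[5]-.095)/.002]
r=least_squares(res,[.6,-.1,0,.4,0,.095],loss="soft_l1");print("reader",r.x.round(4),np.degrees(r.x[2:4]).round(1));
print(res(r.x)[:-2].reshape(-1,2).round(1).tolist());print("face",model(r.x)[8],"knob",model(r.x)[9])
S=f([(217,376),(313,465),(175,575),(82,482)],8,(305,215),(0,300))
T=f([(497,543),(497,372),(624,372),(622,543)],8,(170,200),(400,300))
Q=np.c_[np.array([(-1,1),(1,1),(1,-1),(-1,-1)])*[.035,.025],np.full(4,.005)]
# scene order: which corner -> try rotations/reflections
from itertools import permutations
best=None
for pm in permutations(range(4)):
    g=lambda p:np.r_[(proj("scene",place(Q,*p))-S[list(pm)]).ravel(),(proj("top",place(Q,*p))-T).ravel()]
    s=least_squares(g,[.55,.1,0]);
    if best is None or s.cost<best[0]:best=(s.cost,s.x,g(s.x).reshape(-1,2).round(1).tolist())
print("slide",best)
fin=place([[0,0,.041]],*best[1]);print("fin top px",proj("scene",fin),proj("top",fin))
E
```

```text
reader [ 0.5877 -0.1031 -0.2506  0.489  -0.0011  0.0941] [-14.4  28. ]
[[1.6, -1.7], [1.7, -0.2], [4.8, 0.8], [-0.5, -0.2], [0.6, 0.5], [1.2, -0.4], [0.9, -0.4], [-1.1, -0.7], [0.1, 0.3], [1.0, -0.2], [0.5, 0.2], [0.2, -1.2], [0.9, -1.4], [0.6, -1.7], [-0.2, 0.1], [-1.1, -1.3], [-0.1, -0.2], [0.6, -0.7], [0.6, -0.5], [0.3, -0.1]]
face [ 0.58667874 -0.10284922  0.09413625] knob [ 0.47726488 -0.0748377   0.042     ]
slide (np.float64(3.4970712052460255), array([0.48969934, 0.17948671, 0.03626161]), [[1.0, -0.5], [0.7, -0.5], [-0.1, -0.9], [0.5, -0.9], [-0.1, -0.5], [0.0, -1.0], [-0.3, -1.2], [-0.1, -0.7]])
fin top px [[331.46908373 228.9181882 ]] [[187.6904962  217.99911713]]
```

```bash
cat > rows.py <<'E'
import sys,numpy as np
from bench import sense
from scipy.linalg import logm,expm
from scipy.spatial.transform import Rotation as R
def pose(p,r):
    T=np.eye(4);T[:3,:3]=r.as_matrix();T[:3,3]=p;return T
def tool(yaw,tilt=0):   # tool z down, x along yaw; tilt: x rises by tilt (up the slope)
    return R.from_euler("z",yaw)*R.from_euler("y",-tilt)*R.from_euler("x",np.pi)
def plan(p,r,step=.03):
    s=sense();D=np.linalg.inv(pose(s["tool_pos"],R.from_rotvec(s["tcp_rot"])))@pose(p,r)
    w=R.from_matrix(D[:3,:3]).magnitude();n=max(1,int(np.ceil(max(np.linalg.norm(D[:3,3])/step,w/.12))))
    E=expm(np.real(logm(D))/n)
    print(n,"x",np.r_[E[:3,3],R.from_matrix(E[:3,:3]).as_rotvec()].round(4).tolist())
E
python3 -c "
from rows import *
plan([.477,-.075,.25],tool(-.25))"
```

```text
18 x [0.0161, -0.0254, 0.003, -0.0001, 0.0, 0.0366]
```

```bash
A='[[[0.0161,-0.0254,0.003,0,0,0.0366],[0.0161,-0.0254,0.003,0,0,0.0366],[0.0161,-0.0254,0.003,0,0,0.0366],[0.0161,-0.0254,0.003,0,0,0.0366],[0.0161,-0.0254,0.003,0,0,0.0366]]]' ; unset A
python3 -m pendant '[[[0.0161,-0.0254,0.003,0,0,0.0366],[0.0161,-0.0254,0.003,0,0,0.0366],[0.0161,-0.0254,0.003,0,0,0.0366],[0.0161,-0.0254,0.003,0,0,0.0366],[0.0161,-0.0254,0.003,0,0,0.0366]]]' 0.0854 
python3 -m pendant '[[[0.0161,-0.0254,0.003,0,0,0.0366],[0.0161,-0.0254,0.003,0,0,0.0366],[0.0161,-0.0254,0.003,0,0,0.0366],[0.0161,-0.0254,0.003,0,0,0.0366],[0.0161,-0.0254,0.003,0,0,0.0366]]]'
python3 -m pendant '[[[0.0161,-0.0254,0.003,0,0,0.0366],[0.0161,-0.0254,0.003,0,0,0.0366],[0.0161,-0.0254,0.003,0,0,0.0366],[0.0161,-0.0254,0.003,0,0,0.0366],[0.0161,-0.0254,0.003,0,0,0.0366]]]'
python3 -m pendant '[[[0.0161,-0.0254,0.003,0,0,0.0366],[0.0161,-0.0254,0.003,0,0,0.0366],[0.0161,-0.0254,0.003,0,0,0.0366],[0,0,0,0,0,0],[0,0,0,0,0,0]]]'
python3 -c "
from rows import *
plan([.477,-.075,.096],tool(-.25))"
```

```text
t: 0.6
tool_pos: [0.2725, -0.4029, 0.2884]
tcp_rot: [-3.121, -0.351, 0.0]
ft_force: [0.3, 0.6, 0.6]
gripper_width: 0.0856
finger_force: 0.0
t: 1.1
tool_pos: [0.3328, -0.2654, 0.2736]
tcp_rot: [-3.141, -0.064, 0.001]
ft_force: [-0.2, -1.5, 0.5]
gripper_width: 0.0856
finger_force: 0.0
t: 1.6
tool_pos: [0.4173, -0.1412, 0.2586]
tcp_rot: [-3.134, 0.222, 0.001]
ft_force: [-0.2, -0.6, 0.1]
gripper_width: 0.0855
finger_force: 0.0
t: 2.1
tool_pos: [0.472, -0.1, 0.2495]
tcp_rot: [-3.103, 0.341, -0.001]
ft_force: [-0.6, -0.4, 0.1]
gripper_width: 0.0855
finger_force: 0.0
6 x [-0.0001, -0.0039, 0.0256, -0.0033, 0.0004, 0.0052]
```

```bash

python3 -m pendant '[[[0,-0.012,0.02,0,0,0.016],[0,-0.0115,0.02,0,0,0.015],[0,0,0.025,0,0,0],[0,0,0.025,0,0,0],[0,0,0.025,0,0,0]]]'
python3 -m pendant '[[[0,0,0.02,0,0,0],[0,0,0.0185,0,0,0],[0,0,0,0,0,0],[0,0,0,0,0,0]]]'
python3 - <<'E'
from rows import *
from bench import optics
import cv2
plan([.477,-.075,.096],tool(-.25))
t=optics.capture("top")[:,:,::-1];s=optics.capture("scene")[:,:,::-1]
R2=lambda im,x,y:cv2.resize(im[y:y+100,x:x+100],None,fx=4,fy=4,interpolation=cv2.INTER_CUBIC)
cv2.imwrite("pics/k1.png",np.hstack([R2(s,225,110),R2(t,220,160)]))
E
```

```text
t: 2.6
tool_pos: [0.4723, -0.0963, 0.1349]
tcp_rot: [-3.084, 0.342, -0.005]
ft_force: [0.6, -0.1, 0.1]
gripper_width: 0.0856
finger_force: 0.0
t: 3.0
tool_pos: [0.4728, -0.0954, 0.0974]
tcp_rot: [-3.083, 0.34, -0.004]
ft_force: [0.8, -0.8, -0.6]
gripper_width: 0.0856
finger_force: 0.0
1 x [-0.0003, -0.0208, 0.0022, -0.04, 0.0027, 0.0304]
```

View pics/k1.png

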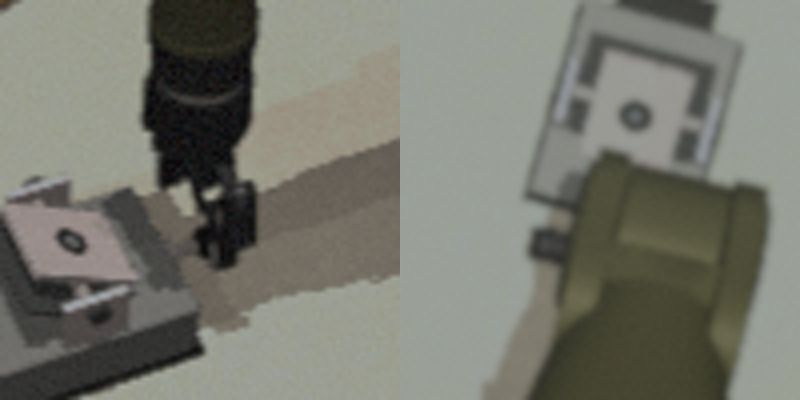

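The scene crop (left) shows the fingers straddling the area near the knob. The top crop (right) shows the gripper offset to the -y side. The sideways correction was not carried out, so I'll check the joints.

```bash
python3 - <<'E'
from bench import sense
s=sense()
for k in s: print(k,s[k])
E
python3 -m pendant '[[[0,-0.01,0,0,0,0],[0,0,0,0,0,0]]]'
python3 -c "
from bench import sense
print(sense()['joints'])"
```

```text
t 3.1
joints [-0.220238    0.28533006 -0.60456987  0.68056956  0.04016492  3.14063322]
joint_vel [ 0.00204608 -0.00180331  0.00542224 -0.00399096  0.00062012 -0.00271566]
joint_torque [-4.28543170e-02 -4.36269701e+01  2.54986972e+01  8.25225469e-02
  1.60498777e-01  3.09327015e-04]
tool_pos [ 0.4739753  -0.09548     0.09823693]
tcp_rot [-3.08307782  0.33937719 -0.00737985]
ft_force [ 0.63568977  0.06654509 -0.45496254]
moment [-0.00932283  0.03526434 -0.04279817]
finger_force 0.0
gripper_width 0.0853247637525112
t: 3.3
tool_pos: [0.4752, -0.0905, 0.0984]
tcp_rot: [-3.079, 0.326, -0.008]
ft_force: [-0.0, 0.6, 0.2]
gripper_width: 0.0851
finger_force: 0.0
[-0.21221653  0.28553234 -0.6040074   0.68083292  0.04516252  3.14059849]
```

Joint 6 is at its range end. I'll take the half-turned grasp instead, which is equivalent: raise, then turn back about tool z.

```bash
sed -i 's/^def plan/def flip(yaw,tilt=0): return tool(yaw,tilt)*R.from_euler("z",np.pi)\ndef plan/' rows.py
python3 -m pendant '[[[0,0,-0.03,0,0,-0.06],[0,0,-0.03,0,0,-0.14],[0,0,-0.03,0,0,-0.14],[0,0,-0.02,0,0,-0.14],[0,0,0,0,0,-0.14]]]' >/dev/null
python3 -m pendant '[[[0,0,0,0,0,-0.14],[0,0,0,0,0,-0.14],[0,0,0,0,0,-0.14],[0,0,0,0,0,-0.14],[0,0,0,0,0,-0.14]]]' >/dev/null
python3 -m pendant '[[[0,0,0,0,0,-0.14],[0,0,0,0,0,-0.14],[0,0,0,0,0,-0.14],[0,0,0,0,0,-0.14],[0,0,0,0,0,-0.14]]]' >/dev/null
python3 -m pendant '[[[0,0,0,0,0,-0.14],[0,0,0,0,0,-0.14],[0,0,0,0,0,-0.14],[0,0,0,0,0,-0.14],[0,0,0,0,0,-0.14]]]'
python3 -m pendant '[[[0,0,0,0,0,-0.14],[0,0,0,0,0,0]]]'
python3 -c "
from rows import *
plan([.477,-.075,.19],flip(-.25)); print(sense()['joints'])"
```

```text
t: 5.3
tool_pos: [0.4737, -0.0954, 0.2078]
tcp_rot: [-0.967, -2.983, -0.07]
ft_force: [1.3, 0.1, 0.1]
gripper_width: 0.0856
finger_force: 0.0
t: 5.5
tool_pos: [0.4737, -0.0954, 0.2077]
tcp_rot: [-0.765, -3.044, -0.07]
ft_force: [-0.3, 0.0, 0.4]
gripper_width: 0.0856
finger_force: 0.0
3 x [0.0017, 0.0065, 0.0061, 0.0147, -0.0026, -0.0809]
[-0.22265354  0.16048381 -0.47278719  0.93869059  0.04476659  0.27002923]
```

```bash

python3 -m pendant '[[[0.0017,0.0065,0.0061,0.0147,-0.0026,-0.081],[0.0017,0.0065,0.0061,0.0147,-0.0026,-0.081],[0.0017,0.0065,0.0061,0.0147,-0.0026,-0.081],[0,0,0,0,0,0],[0,0,0,0,0,0]]]'
python3 -c "
from rows import *
plan([.477,-.075,.096],flip(-.25))"
```

```text
t: 6.0
tool_pos: [0.4769, -0.075, 0.1899]
tcp_rot: [-0.397, -3.116, -0.0]
ft_force: [-0.3, 0.4, 0.0]
gripper_width: 0.0853
finger_force: 0.0
4 x [-0.0, 0.0, 0.0235, 0.0001, -0.0001, -0.0008]
```

```bash

python3 -m pendant '[[[0,0,0.0235,0,0,0],[0,0,0.0235,0,0,0],[0,0,0.0235,0,0,0],[0,0,0.0235,0,0,0],[0,0,0,0,0,0]]]'
python3 -m pendant '[[[0,0,0,0,0,0],[0,0,0,0,0,0],[0,0,0,0,0,0],[0,0,0,0,0,0],[0,0,0,0,0,0]]]' 0
python3 -m pendant '[[[0,0,0,0,0,0],[0,0,0,0,0,0]]]'
```

```text
t: 6.5
tool_pos: [0.4748, -0.0752, 0.0936]
tcp_rot: [-0.396, -3.111, -0.001]
ft_force: [-0.3, -0.7, 0.4]
gripper_width: 0.0855
finger_force: 0.0
t: 7.0
tool_pos: [0.4781, -0.0733, 0.0971]
tcp_rot: [0.391, 3.115, 0.009]
ft_force: [-0.1, 8.6, 8.3]
gripper_width: 0.0237
finger_force: 58.3
t: 7.2
tool_pos: [0.4781, -0.0733, 0.0971]
tcp_rot: [0.39, 3.115, 0.009]
ft_force: [0.4, 8.0, 7.9]
gripper_width: 0.024
finger_force: 58.3
```

```bash

python3 -m pendant '[[[0.006,0,0,0,0,0],[0.01,0,0,0,0,0],[0.01,0,0,0,0,0],[0.01,0,0,0,0,0],[0.006,0,0,0,0,0]]]'
python3 -m pendant '[[[0.002,0,0,0,0,0],[0,0,0,0,0,0],[0,0,0,0,0,0]]]'
python3 - <<'E'
from bench import optics
import cv2,numpy as np
t=optics.capture("top")[:,:,::-1];s=optics.capture("scene")[:,:,::-1]
R2=lambda im,x,y:cv2.resize(im[y:y+100,x:x+100],None,fx=4,fy=4,interpolation=cv2.INTER_CUBIC)
cv2.imwrite("pics/k2.png",np.hstack([R2(s,225,110),R2(t,220,160)]))
E
```

```text
t: 7.7
tool_pos: [0.439, -0.0631, 0.0975]
tcp_rot: [0.39, 3.111, 0.009]
ft_force: [14.5, 4.1, -11.0]
gripper_width: 0.0236
finger_force: 59.3
t: 8.0
tool_pos: [0.4389, -0.0631, 0.0974]
tcp_rot: [0.39, 3.109, 0.008]
ft_force: [10.8, 5.3, -6.2]
gripper_width: 0.0233
finger_force: 60.2
```

View pics/k2.png

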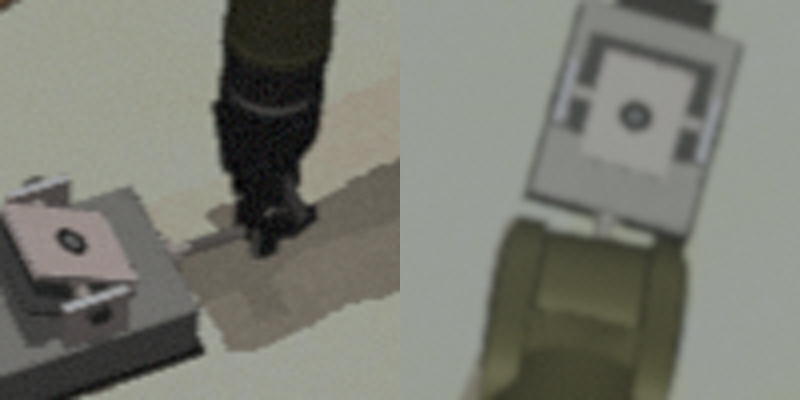

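The knob moved with the fingers. The long stem at crop pixel (215,240) is exposed, and there is 11–14 N against the outer stop. I'll push it home now.

```bash

python3 -m pendant '[[[-0.008,0,0,0,0,0],[-0.01,0,0,0,0,0],[-0.01,0,0,0,0,0],[-0.01,0,0,0,0,0],[-0.006,0,0,0,0,0]]]'
python3 -m pendant '[[[-0.003,0,0,0,0,0],[0,0,0,0,0,0],[0,0,0,0,0,0]]]'
```

```text
t: 8.6
tool_pos: [0.4783, -0.0733, 0.0969]
tcp_rot: [0.391, 3.116, 0.009]
ft_force: [-10.8, 10.9, 21.6]
gripper_width: 0.0237
finger_force: 63.0
t: 8.9
tool_pos: [0.4785, -0.0734, 0.097]
tcp_rot: [-0.39, -3.114, -0.01]
ft_force: [-8.7, 10.3, 18.5]
gripper_width: 0.0238
finger_force: 62.5
```

```bash

python3 -m pendant '[[[0,0,0,0,0,0],[0,0,0,0,0,0],[0,0,0,0,0,0],[0,0,0,0,0,0],[0,0,0,0,0,0]]]' 0.0854
python3 -m pendant '[[[0,0,-0.025,0,0,0],[0,0,-0.03,0,0,0],[0,0,-0.03,0,0,0],[0,0,0,0,0,0],[0,0,0,0,0,0]]]'
python3 - <<'E'
from rows import *
plan([.4905,.180,.16],flip(.036))
from bench import optics
import cv2
cv2.imwrite("pics/s2.png",optics.capture("scene")[:,:,::-1])
cv2.imwrite("pics/t2.png",optics.capture("top")[:,:,::-1])
E
```

```text
t: 9.4
tool_pos: [0.4798, -0.076, 0.0956]
tcp_rot: [-0.392, -3.116, -0.0]
ft_force: [-0.6, 0.5, -0.7]
gripper_width: 0.0853
finger_force: 0.0
t: 9.9
tool_pos: [0.4803, -0.076, 0.1811]
tcp_rot: [0.392, 3.116, 0.0]
ft_force: [0.5, 0.2, -0.1]
gripper_width: 0.085
finger_force: 0.0
9 x [0.0024, 0.0285, 0.0023, 0.0, 0.0001, -0.0318]
```

```bash

python3 -m pendant '[[[0.0024,0.0285,0.0023,0,0,-0.0318],[0.0024,0.0285,0.0023,0,0,-0.0318],[0.0024,0.0285,0.0023,0,0,-0.0318],[0.0024,0.0285,0.0023,0,0,-0.0318],[0.0024,0.0285,0.0023,0,0,-0.0318]]]' >/dev/null
python3 -m pendant '[[[0.0024,0.0285,0.0023,0,0,-0.0318],[0.0024,0.0285,0.0023,0,0,-0.0318],[0.0024,0.0285,0.0023,0,0,-0.0318],[0.0024,0.0285,0.0023,0,0,-0.0318],[0,0,0,0,0,0]]]'
python3 - <<'E'
from rows import *
plan([.4905,.180,.086],flip(.036))
from bench import optics
import cv2
t=cv2.imread("pics/t2.png");s=cv2.imread("pics/s2.png");u=optics.capture("scene")[:,:,::-1]
R2=lambda im,x,y,w:cv2.resize(im[y:y+w,x:x+w],(400,400),interpolation=cv2.INTER_CUBIC)
cv2.imwrite("pics/k3.png",np.hstack([R2(s,215,130,80),R2(u,290,170,80)]))
E
```

```text
t: 11.0
tool_pos: [0.4886, 0.1828, 0.1583]
tcp_rot: [0.063, -3.138, -0.001]
ft_force: [-0.3, 0.1, -0.7]
gripper_width: 0.0855
finger_force: 0.0
3 x [-0.0006, -0.001, 0.0241, 0.0002, -0.001, 0.0014]
```

View pics/k3.png

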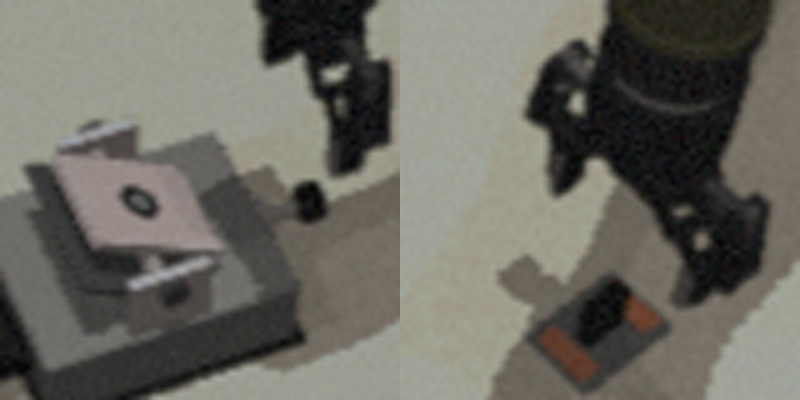

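The knob is home again, at scene pixel (277,170) as at the start. The open fingers straddle the slide, so I'll descend and grip.

```bash

python3 -m pendant '[[[-0.0006,-0.001,0.024,0,0,0.002],[-0.0006,-0.001,0.024,0,0,0.002],[-0.0006,-0.001,0.024,0,0,0],[0,0,0,0,0,0],[0,0,0,0,0,0]]]'
python3 -m pendant '[[[0,0,0,0,0,0],[0,0,0,0,0,0],[0,0,0,0,0,0],[0,0,0,0,0,0],[0,0,0,0,0,0]]]' 0
python3 -m pendant '[[[0,0,0,0,0,0],[0,0,0,0,0,0],[0,0,-0.02,0,0,0],[0,0,-0.03,0,0,0],[0,0,-0.03,0,0,0]]]'
python3 -m pendant '[[[0,0,-0.04,0,0,0],[0,0,-0.03,0,0,0],[0,0,0,0,0,0],[0,0,0,0,0,0]]]'
python3 - <<'E'
from rows import *
from bench import optics
import cv2
for n in("scene","top"): cv2.imwrite(f"pics/{n}3.png",optics.capture(n)[:,:,::-1])
s=sense();print(s["ft_force"],s["moment"],s["tool_pos"])
E
```

```text
t: 11.55
tool_pos: [0.491, 0.1766, 0.0876]
tcp_rot: [0.048, -3.139, 0.001]
ft_force: [0.2, -0.1, -0.3]
gripper_width: 0.0855
finger_force: 0.0
t: 12.05
tool_pos: [0.4918, 0.1779, 0.0884]
tcp_rot: [-0.05, 3.141, 0.001]
ft_force: [0.3, 0.9, 0.7]
gripper_width: 0.0123
finger_force: 0.4
t: 12.55
tool_pos: [0.4908, 0.1773, 0.1681]
tcp_rot: [0.05, -3.139, 0.001]
ft_force: [0.6, 0.1, -0.6]
gripper_width: 0.0109
finger_force: 58.5
t: 12.95
tool_pos: [0.4919, 0.1776, 0.2382]
tcp_rot: [-0.05, 3.141, 0.001]
ft_force: [-0.1, -0.4, -1.2]
gripper_width: 0.0108
finger_force: 58.5
[ 0.04905647  0.52564699 -0.96931662] [0.03683426 0.01789302 0.06574759] [0.49082708 0.17722323 0.23657828]
```

```bash
cat > ref.py <<'E'
from fit import *
import cv2
from scipy.ndimage import map_coordinates,gaussian_filter
I={n:gaussian_filter(np.mean([optics.capture(n).astype(float).mean(2) for _ in range(6)],0),.7) for n in C}
np.savez("avg.npz",**I)
sg=np.array([(-1,-1),(-1,1),(1,1),(1,-1)])
def corners(p):
    x,y,a,t,ox,oz=p;q=sg*[.045,.035]
    return place(np.c_[sg*[.08,.065],np.full(4,.056)],x,y,a),place(np.c_[ox+q[:,0]*np.cos(t),q[:,1],oz+q[:,0]*np.sin(t)],x,y,a)
F=np.linspace(.08,.92,25)[:,None]
def pts(p):
    o=[]
    for n in C:
        for k,Q in enumerate(corners(p)):
            for i in range(4):
                if k==0 and n=="top" and i==2: continue
                o.append((n,proj(n,Q[i]*(1-F)+Q[(i+1)%4]*F)))
    return o
p=np.array([.5877,-.1016,-.2506,.489,0,.0945]);d=np.arange(-2.5,2.51,.1)
for it in range(8):
    M=[]
    for n,u in pts(p):
        e=u[-1]-u[0];nv=np.array([-e[1],e[0]])/np.hypot(*e)
        G=u[:,None]+d[None,:,None]*nv
        pr=map_coordinates(I[n],[G[...,1],G[...,0]],order=3)
        g=np.abs(np.gradient(pr,axis=1));w=g**4
        M.append((u+((w*d).sum(1)/w.sum(1))[:,None]*nv,nv,g.max(1)/10>.3))
    def res(p):
        r=[((u-m)@nv)*ok for (n,u),(m,nv,ok) in zip(pts(p),M)]
        return np.r_[np.concatenate(r)/.3,p[4]/.0015,(p[5]-.095)/.0015]
    s=least_squares(res,p,loss="soft_l1");p=s.x
print(p.round(4),"deg",np.degrees(p[2:4]).round(2))
cov=np.linalg.inv(s.jac.T@s.jac)*8;print("sd",np.sqrt(np.diag(cov)).round(4))
r=s.fun;rr=res(p)[:-2].reshape(-1,25)*.3;print(np.median(rr,1).round(2))
print("face",corners(p)[1].mean(0),"knob",place([[-.114,0,.042]],*p[:3]))
E
python3 ref.py
```

```text
[ 0.5924 -0.1041 -0.2604  0.5789  0.0011  0.098 ] deg [-14.92  33.17]
sd [0.0012 0.0034 0.0225 0.0522 0.0025 0.005 ]
[ 0.    0.   -0.01  0.    0.    0.27  0.    0.    0.    0.    0.    0.
  0.    0.    0.  ]
face [ 0.59349987 -0.10435023  0.09796259] knob [[ 0.48224012 -0.07470136  0.042     ]]
```

```bash
sed -i 's/^I=.*/I=dict(np.load("avg.npz"))/;s/^np.savez.*//;s#g.max(1)/10>.3#g.max(1)*10>5#' ref.py; python3 ref.py
```

```text
[ 0.5913 -0.1036 -0.2594  0.5137 -0.0037  0.094 ] deg [-14.86  29.43]
sd [0.0006 0.0004 0.0088 0.0185 0.0008 0.001 ]
[-0.07 -0.    0.31 -0.1  -0.27 -0.08  0.98  0.7   0.79  1.03  0.74  0.21
  0.3  -0.31  0.06]
face [ 0.5877515  -0.10268883  0.09398518] knob [[ 0.48112998 -0.07439875  0.042     ]]
```

```bash
cat >> ref.py <<'E'
def ov(n,x,y,w,k):
    im=cv2.resize(I[n][y:y+w,x:x+w].clip(0,255).astype(np.uint8),None,fx=k,fy=k,interpolation=cv2.INTER_CUBIC)
    im=cv2.cvtColor(cv2.convertScaleAbs(im,alpha=1.3),cv2.COLOR_GRAY2BGR)
    for Q,c in zip(corners(p),((0,255,0),(0,0,255))):
        cv2.polylines(im,[np.round((proj(n,Q)-[x,y]+.5)*k-.5).astype(int)],True,c,1)
    return im
cv2.imwrite("pics/ov.png",np.hstack([ov("scene",208,145,57,7),ov("top",250,155,57,7)])[:,:800])
E
python3 ref.py >/dev/null
```

```text
(no output)
```

View pics/ov.png

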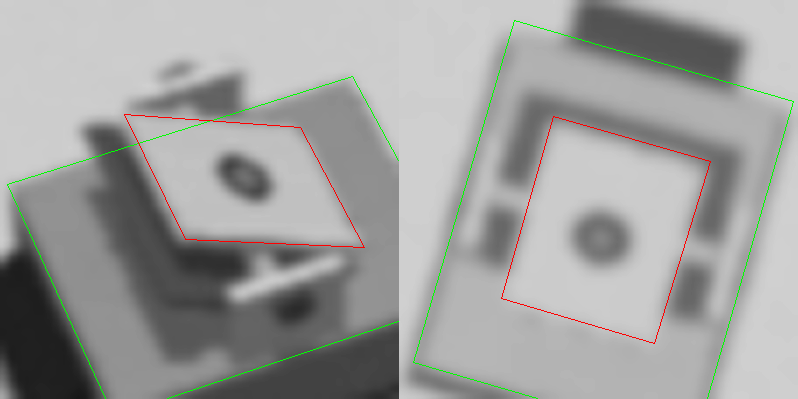

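The overlay's scene half fits the plate well, with corners at crop (125,115), (300,127), (364,247) and (185,239). In the top half, the model sits about 1 px up and right of the image, which points to a calibration bias. I'll add per-camera pixel offsets to the fit.

```bash
sed -i '/^def ov/,$d' ref.py
sed -i 's/x,y,a,t,ox,oz=p;/x,y,a,t,ox,oz=p[:6];/; s/    for n in C:$/    for c,n in enumerate(C):/; s/o.append((n,proj(n,\(.*\)))$/o.append((n,p[6+2*c:8+2*c]+proj(n,\1))/; s/,0,.0945\])/,0,.0945,0,0,0,0])/; s#p\[4\]/.0015,#p[4]/.0015,p[6:]/.6,#; s/\[:-2\].reshape/[:-6].reshape/' ref.py
python3 ref.py; sed 's/p\[4\]\/.0015/p[4]\/.0005/;s/g.max(1)\*10>5/g.max(1)*10>12/' ref.py > ref2.py; python3 ref2.py; grep -n "o.append" ref.py
```

```text
[ 5.9250e-01 -9.9900e-02 -2.5650e-01  5.0900e-01  6.0000e-04  1.0000e-01
 -4.0600e-01 -8.6200e-01  4.8780e-01  2.5035e+00] deg [-14.7   29.17]
sd [6.6000e-03 5.2000e-03 8.6000e-03 1.5500e-02 8.0000e-04 1.4000e-03
 1.9967e+00 1.6380e+00 1.7042e+00 2.1350e+00]
[-0.04 -0.21  0.22  0.    0.42  0.49 -0.06  0.44  0.45  0.99  0.85 -0.47
  0.14 -0.02  0.13]
face [ 0.59308114 -0.1000487   0.09995167] knob [[ 0.4822724  -0.07098478  0.042     ]]
[ 5.9040e-01 -1.0090e-01 -2.5770e-01  4.8740e-01  1.0000e-04  9.9900e-02
 -8.6700e-01 -2.6220e-01  1.2000e-01  2.0281e+00] deg [-14.77  27.92]
sd [7.6000e-03 4.4000e-03 8.5000e-03 1.5300e-02 6.0000e-04 1.3000e-03
 2.5169e+00 1.2851e+00 1.4514e+00 2.4370e+00]
[ 0.   -0.2   0.16  0.    0.19  0.36 -0.19  0.4   0.26  0.95  0.85  0.
  0.12  0.23  0.12]
face [ 0.59048393 -0.10087418  0.09988839] knob [[ 0.48017775 -0.07179778  0.042     ]]
17:                o.append((n,p[6+2*c:8+2*c]+proj(n,Q[i]*(1-F)+Q[(i+1)%4]*F)))
```

```bash
cat > goal.py <<'E'
from rows import *
def goal(h,yaw=-.255,t=.5,c=(.589,-.1025,.096),off=.002,L=.088):
    r=flip(yaw,t);M=r.as_matrix()
    return np.array(c)-M[:,2]*(h+L)-M[:,0]*off,r
E
python3 -c "
from goal import *
p,r=goal(.05);print(p);plan(p,r,.025)"
```

```text
[ 0.5266771  -0.08625399  0.21806524]
11 x [-0.005, -0.0236, 0.0033, 0.0065, -0.0452, 0.0255]
```

```bash

python3 -m pendant '[[[-0.005,-0.0236,0.0033,0.0065,-0.0452,0.0255],[-0.005,-0.0236,0.0033,0.0065,-0.0452,0.0255],[-0.005,-0.0236,0.0033,0.0065,-0.0452,0.0255],[-0.005,-0.0236,0.0033,0.0065,-0.0452,0.0255],[-0.005,-0.0236,0.0033,0.0065,-0.0452,0.0255]]]' >/dev/null
python3 -m pendant '[[[-0.005,-0.0236,0.0033,0.0065,-0.0452,0.0255],[-0.005,-0.0236,0.0033,0.0065,-0.0452,0.0255],[-0.005,-0.0236,0.0033,0.0065,-0.0452,0.0255],[-0.005,-0.0236,0.0033,0.0065,-0.0452,0.0255],[-0.005,-0.0236,0.0033,0.0065,-0.0452,0.0255]]]' 
python3 -m pendant '[[[-0.005,-0.0236,0.0033,0.0065,-0.0452,0.0255],[0,0,0,0,0,0],[0,0,0,0,0,0]]]' 
python3 - <<'E'
from goal import *
for h in(.05,.02):
    p,r=goal(h);plan(p,r,.025)
from bench import optics
import cv2
s=optics.capture("scene")[:,:,::-1];t=optics.capture("top")[:,:,::-1]
R2=lambda im,x,y,w:cv2.resize(im[y:y+w,x:x+w],(400,400),interpolation=cv2.INTER_CUBIC)
cv2.imwrite("pics/h1.png",np.hstack([R2(s,205,120,80),R2(t,240,140,80)]))
print(sense()["joints"],sense()["ft_force"],sense()["moment"],sense()["gripper_width"])
E
```

```text
t: 14.65
tool_pos: [0.5264, -0.063, 0.2191]
tcp_rot: [0.307, 2.67, -0.079]
ft_force: [-0.4, -0.5, -0.9]
gripper_width: 0.0109
finger_force: 58.6
t: 14.95
tool_pos: [0.5264, -0.0866, 0.2182]
tcp_rot: [0.337, 2.624, -0.085]
ft_force: [0.2, 0.5, -0.7]
gripper_width: 0.0109
finger_force: 58.8
1 x [-0.0001, 0.0004, 0.0002, 0.0005, -0.0008, -0.0005]
2 x [-0.0, 0.0002, 0.0151, 0.0002, -0.0004, -0.0003]
[-0.13408529 -0.05449725 -0.79716787  0.3313325  -0.05667643  0.10543222] [ 0.25540646  0.12040746 -0.30828742] [ 0.14380678  0.51126876 -0.07011882] 0.011523028525963415
```

View pics/h1.png

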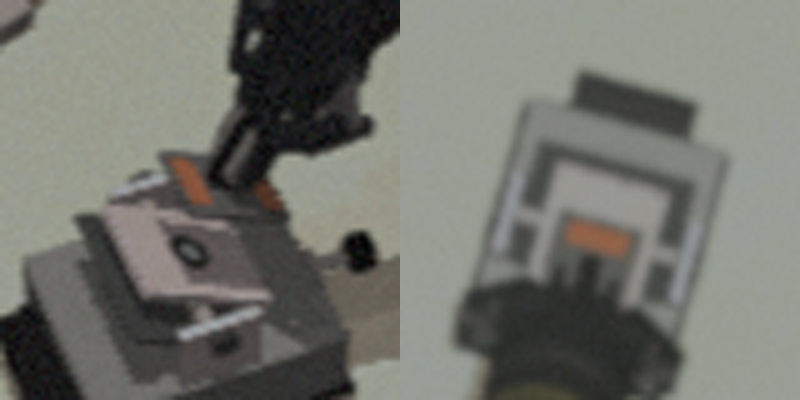

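The slide hangs parallel above the face. In the scene crop its top edge is near (160,155)–(235,170), and the window is at (190,250). I'll advance along the normal and take a wrench baseline before contact.

```bash
cat > wr.py <<'E'
from goal import *
import json,sys
from bench import optics
F=[];Mo=[];P=[]
for i in range(4):
    optics.capture("scene");s=sense();F.append(s["ft_force"]);Mo.append(s["moment"]);P.append(s["tool_pos"])
M=R.from_rotvec(s["tcp_rot"]).as_matrix()
f=M.T@np.mean(F,0);m=M.T@np.mean(Mo,0);p,r=goal(0)
if len(sys.argv)>1: json.dump([f.tolist(),m.tolist()],open("base.json","w"))
b=np.array(json.load(open("base.json")))
print("t",s["t"],"dF",(f-b[0]).round(2),"dM",(m-b[1]).round(3),"rel tool",(M.T@(np.mean(P,0)-p)*1000).round(1),"rot err deg",np.degrees((R.from_matrix(M).inv()*r).as_rotvec()).round(2),"tilt",np.degrees(np.arccos(-M[2,2])).round(2))
E
python3 -m pendant '[[[0,0,0.015,0,0,0],[0,0,0.015,0,0,0],[0,0,0.01,0,0,0],[0,0,0,0,0,0],[0,0,0,0,0,0]]]' 
python3 wr.py b
python3 -m pendant '[[[0,0,0.003,0,0,0],[0,0,0.002,0,0,0],[0,0,0,0,0,0],[0,0,0,0,0,0]]]' >/dev/null
python3 wr.py
python3 -m pendant '[[[0,0,0.002,0,0,0],[0,0,0,0,0,0],[0,0,0,0,0,0]]]' >/dev/null
python3 wr.py
python3 -m pendant '[[[0,0,0.002,0,0,0],[0,0,0,0,0,0],[0,0,0,0,0,0]]]' >/dev/null
python3 wr.py
```

```text
t: 15.55
tool_pos: [0.5455, -0.0908, 0.1831]
tcp_rot: [0.335, 2.624, -0.085]
ft_force: [-0.6, -1.1, -1.5]
gripper_width: 0.0113
finger_force: 58.8
t 15.75 dF [0. 0. 0.] dM [0. 0. 0.] rel tool [ -0.7   0.2 -10.5] rot err deg [0.04 0.06 0.02] tilt 28.71
t 16.35 dF [-0.18  0.14  0.03] dM [-0.015 -0.019 -0.   ] rel tool [-0.3 -0.1 -5.1] rot err deg [0.02 0.01 0.01] tilt 28.66
t 16.85 dF [0.16 0.74 0.1 ] dM [-0.     0.018  0.025] rel tool [-0.3 -0.1 -3.1] rot err deg [0.03 0.01 0.01] tilt 28.65
t 17.35 dF [ 0.42  0.23 -2.72] dM [-0.002 -0.033  0.011] rel tool [-0.5 -0.1 -1.2] rot err deg [0.03 0.02 0.01] tilt 28.67
```

```bash
sed -i 's/range(4)/range(8)/' wr.py
python3 -m pendant '[[[0,0,0.002,0,0,0],[0,0,0,0,0,0],[0,0,0,0,0,0]]]' >/dev/null
python3 wr.py
python3 -m pendant '[[[0,0,0,0,0.0,0],[0,0,0.002,0,0,0],[0,0,0,0,0,0]]]' >/dev/null
python3 wr.py
```

```text
t 18.05 dF [ 0.14  0.12 -4.65] dM [ 0.007 -0.157  0.014] rel tool [-0.5 -0.1  0.9] rot err deg [0.03 0.03 0.01] tilt 28.67
t 18.75 dF [-0.52  0.08 -6.05] dM [-0.001 -0.319  0.021] rel tool [-0.5 -0.1  2.9] rot err deg [0.03 0.02 0.01] tilt 28.67
```

The centre of pressure sits at the upper edge, so the face is steeper than the slide. I'll back off a little and add tilt about the foot, 1° at a time.

```bash

python3 -m pendant '[[[0,0,-0.002,0,0,0],[0.0015,0,0,0,-0.0175,0],[0,0,0,0,0,0],[0,0,0,0,0,0]]]' >/dev/null
python3 wr.py
python3 -m pendant '[[[0.0015,0,0,0,-0.0175,0],[0,0,0,0,0,0],[0,0,0,0,0,0]]]' >/dev/null
python3 wr.py
```

```text
t 19.55 dF [-0.32  0.11 -4.35] dM [ 0.006 -0.172  0.014] rel tool [ 1.5 -0.1  1. ] rot err deg [0.03 0.98 0.01] tilt 29.63
t 20.25 dF [ 0.94  0.25 -3.92] dM [0.014 0.135 0.031] rel tool [ 3.1 -0.1  0.9] rot err deg [0.02 1.97 0.01] tilt 30.61
```

Now nearly flush: the centre of pressure is about centred at 30.6° tilt with 3.9 N. I'll check the centring.

```bash
python3 - <<'E'
from rows import *
from bench import optics
import cv2
s=np.mean([optics.capture("scene")[:,:,::-1].astype(float) for _ in range(4)],0);t=np.mean([optics.capture("top")[:,:,::-1].astype(float) for _ in range(4)],0)
R2=lambda im,x,y,w:cv2.resize(im[y:y+w,x:x+w].clip(0,255).astype(np.uint8),(400,400),interpolation=cv2.INTER_CUBIC)
cv2.imwrite("pics/e1.png",np.hstack([R2(s,215,140,50),R2(t,255,160,50)]))
q=sense();r=R.from_rotvec(q["tcp_rot"]).as_matrix();print("foot",q["tool_pos"]+r@[.002,0,.088])
E
```

```text
foot [ 0.58944839 -0.10268837  0.09507307]
```

View pics/e1.png

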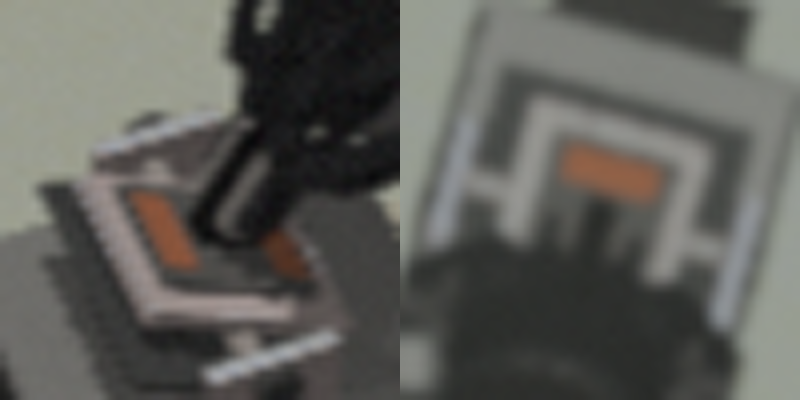

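The slide sits square on the face. In the top crop the side margins are about 28 and 33 px, and the upper margin is about 10 mm of the ideal 10. The force of about 4 N corresponds to roughly 3 mm of sink, so I'm handing in.

```bash
python3 wr.py; python3 -c "
from bench import arm
print(arm.job_done())"
```

```text
t 21.05 dF [ 2.4  -0.26 -3.61] dM [0.001 0.51  0.015] rel tool [ 3.1 -0.1  0.9] rot err deg [0.03 1.98 0.01] tilt 30.63
the job is handed in; nothing more can be done
None
```

I pulled the knob fully out and pushed it home, then handed in at about 21 s with the slide still gripped and pressed on the stage face. By my measurements it was square, centred to about 1 mm and sunk about 3 mm at 4 N, but the last wrench reading was off (about 2.4 N sideways and a higher moment, cause not investigated), and the hand-in returned no verdict.

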